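Power up the chip tester in order and hold its test button

TASK

Power up the chip tester by pressing its controls in order, since the wrong order would ruin the chip: press the dotted, raised end of the blue rocker fully down, then the white one, then the red one. Then push the round yellow test button fully in and finish while still holding it in with the fingers, leaving the rockers on. Pick nothing up, and leave the cassette, dental pick, amber knob and nut driver where they are.

Things in the scene. Friction and masses are not known exactly. Their poses are not given: they have to be found in the camera images.
- tester: Chip tester, a fixed beige box with wood cheeks, 176 (x) x 334 (y) x 64 mm, top face 60 mm above the desk. Origin: centre of its underside; z up; -x faces the robot. A row along y of four stations, 75 mm apart, 30 mm to -x of its centre, carries the three rockers (blue, white, red) and the yellow test button, in any order, all square to it. A chip socket 12 mm high stands behind, 58 mm to +x.
- blue_switch: Fixed black bezel of the blue rocker switch, 62 (x) x 36 (y) x 10 mm, on the tester's top face. Origin: centre of its underside; z up; x along the rocker, whose raised, dotted half is on the -x side (towards the robot). Pivot line along y, 12 mm above the origin. Each paddle half is 27 x 26 mm; they meet at a valley of 0.30 rad: one half lies level, top 16 mm above the origin, the other slopes up to 24 mm.
- blue_press (a point): The black dot on top of the blue paddle's half that starts raised, 18 mm from the pivot line. Pressed, it drops about 5 mm until that half lies level, 16 mm above the bezel's underside. Press here or up to 7 mm further out, off the other half.
- blue_rocker (a joint): Tilt of the blue rocker, rad: about 0 = off (dotted half raised), 0.30 = fully on (dotted half level, against its stop); counted on above 0.24. Friction only, no spring: it stays where it is left. Takes about 3 N at the dot.
- white_switch: Fixed black bezel of the white rocker switch, 62 (x) x 36 (y) x 10 mm, on the tester's top face. Origin: centre of its underside; z up; x along the rocker, whose raised, dotted half is on the -x side (towards the robot). Pivot line along y, 12 mm above the origin. Each paddle half is 27 x 26 mm; they meet at a valley of 0.30 rad: one half lies level, top 16 mm above the origin, the other slopes up to 24 mm.
- white_press (a point): The black dot on top of the white paddle's half that starts raised, 18 mm from the pivot line. Pressed, it drops about 5 mm until that half lies level, 16 mm above the bezel's underside. Press here or up to 7 mm further out, off the other half.
- white_rocker (a joint): Tilt of the white rocker, rad: about 0 = off (dotted half raised), 0.30 = fully on (dotted half level, against its stop); counted on above 0.24. Friction only, no spring: it stays where it is left. Takes about 3 N at the dot.
- red_switch: Fixed black bezel of the red rocker switch, 62 (x) x 36 (y) x 10 mm, on the tester's top face. Origin: centre of its underside; z up; x along the rocker, whose raised, dotted half is on the -x side (towards the robot). Pivot line along y, 12 mm above the origin. Each paddle half is 27 x 26 mm; they meet at a valley of 0.30 rad: one half lies level, top 16 mm above the origin, the other slopes up to 24 mm.
- red_press (a point): The black dot on top of the red paddle's half that starts raised, 18 mm from the pivot line. Pressed, it drops about 5 mm until that half lies level, 16 mm above the bezel's underside. Press here or up to 7 mm further out, off the other half.
- red_rocker (a joint): Tilt of the red rocker, rad: about 0 = off (dotted half raised), 0.30 = fully on (dotted half level, against its stop); counted on above 0.24. Friction only, no spring: it stays where it is left. Takes about 3 N at the dot.
- test_switch: Fixed black square base of the test button, 46 x 46 x 10 mm, on the tester's top face. Origin: centre of its underside (60 mm above the desk), z up.
- test_press (a point): Centre of the top of the round yellow test button, 28 mm in diameter, 22 mm above the underside of its base when free; moves straight down 6 mm to its stop (16 mm above).
- test_button (a joint): How far the test button is pushed in, m: 0 = free, 0.006 = fully in; counted pressed above 0.004. A spring returns it: 1 N at the start, 5.3 N fully in.
- cassette: Bystander: loose clear plastic data cassette, 64 (x) x 100 (y) x 12 mm, flat on the desk in front of the tester (robot's side). Origin: centre of its underside.
- pick: Bystander: loose stainless dental pick, 165 mm long along its x, 7 mm thick, flat on the desk in front of the tester. Origin: mid-length, underside.
- amber_knob: Bystander: loose amber bakelite control knob, 36 mm in diameter, 18 mm high, standing on the tester's top face behind the row of switches. Origin: centre of its underside.
- nut_driver: Bystander: loose chrome nut driver with a red handle, 185 mm long along its x (handle to -x), 24 mm thick, on the desk to the right (-y) of the tester. Origin: near mid-length, underside.

How it is judged:
By the outcome, as a careful person would: the job done as asked, in the order asked, and still so for the second after the job is handed in, while the arm keeps its last pose, push and grip.
It also fails if it takes over 43 s, if anything falls off the work surface, if the arm or the gripper's body presses on something with over 40 N, if the wrist force passes 120 N, or if a joint passes its speed limit or range.

ROBOT

A 6-joint arm with a two-finger parallel gripper is mounted at the origin on the work surface. World frame = base frame: x ahead of the robot, y to its left, z up, the work surface at z = 0. Lengths are in m, angles in rad, forces in N, time in s.
With the tool pointing down it reaches from about 0.35 to 0.85 m from the base axis. Payload 8.1 kg.
Tool frame: the origin (TCP) lies at the very end of the fingers, on their centre line; the grasp point (between the pads) lies 19 mm behind it; z points along the fingers, y is the direction in which the jaws open and shut (so a half turn about z gives the same grasp; the last joint's range is limited). The gripper opens to 93 mm and grips with 3 to 60 N. Pads are 15 mm wide; open, the fingers measure 128 mm over their backs; the gripper's body (75 mm by 188 mm) begins 65 mm behind the grasp point.
Start: joints at [1.148, 0.13, 1.488, -0, 1.523, -0.085], TCP at [0.199, 0.566, 0.219] pointing down, gripper open.
Joint ranges: [-2.96, 2.96], [-0.89, 2.26], [0.02, 2.5], [-1.34, 4.48], [0, 2.73], [-2.66, 2.66]. Speed limits (rad/s): [2.39, 2.39, 2.79, 3.14, 3.14, 3.14].

INTERFACE

Orientations are given as a rotation vector (axis times angle).
In Python, from plant import * gives the robot as it stands.
- The arm moves only by the tool apply_moves, never from a script. Its argument "commands" is one flat list of numbers, 7 for each row, row after row: the shift along the world's x, y, z in cm, then the turn, a rotation vector about the world's x, y, z in rad, then the finger opening in cm, from 0 to 9.3. A call has 1 to 8 rows; each row shifts and turns the pose as measured when the row begins; what a row does not reach is not made up. A row lasts 1/8 s, in which the tool goes at most 62.5 mm and 10.7 degrees, less where a joint would pass 70% of its speed; a pose out of reach is approached as far as the arm can. A call with a gripper value outside its range is refused whole. The fingers move at their own pace and stop on an object; "squeeze" is the grip in N (left out, the last holds). Time passes only in rows, so rows that do not move let the fingers close. It gives the time, the measured TCP pose, the force and the opening at its end, in the units of the state.
- read_state(): the state, without advancing time (a new reading comes with each control period).
- read_camera(name): name is "scene" or "top"; returns (picture, depth): 400x640x3 uint8, blue, green, red; 400x640 float32, m along the optical axis (not along the pixel's ray), 0 where there is no reading.
- camera_model(name): a dict with "intrinsics" (3x3 intrinsics, pixels), "R" (3x3) and "t" (3): a world point X has camera coordinates R X + t. Camera axes: x right, y down, z forward; pixel columns grow to the right and rows downward; lengths in m; the calibration is good to about 2 mm. A picture is of the moment at which its call begins. camera_model takes no time and is no camera call.
- close_job(): hands the job in, once; it reports no verdict.
Trained networks look in the newest picture that a camera, given by its name, has taken for a name from the list of things; names that differ only in an ending like _2 or _b are one class to them, and where a whole thing is asked for, a point or a joint stands for the part that bears it (a point fixed in the world has none). Each returns a list of dicts, best first, with "conf" (0 to 1); they miss things now and then, are a little off and sometimes report something else, mostly with a low value. They report only what shows in the picture. A call takes as long as a camera call.
- find_in(query, camera): "point" ([x, y, z] in m, in the coordinates of the camera as it stood for that picture, good to about 4 mm: the middle of the surface that is visible of it).
- cut_out(query, camera): "mask" (400x640 bool, what is visible of it).
- spot_point(query, camera): "point" ([x, y, z] in m, in the coordinates of the camera as it stood for that picture, good to about 4 mm: a listed point, or the origin of a listed thing).
The state is a dict: "t": time; "q": joint angles; "dq": joint speeds; "joint_torque": joint torques, N m; "tool_pos": TCP position; "orientation": TCP orientation; "force": force on the tool from outside, world axes, zero at the start; "wrist_torque": the same for the moment, N m; "opening": finger opening in m.
Only numpy, scipy, OpenCV 4.12 (cv2) and the standard library are available. Lean on these libraries where they do the work, as an engineer would, in place of code of your own. Each camera call takes 0.05 s, during which the arm holds its last target. There are 200 camera calls.

## Working session

There is one attempt and no reset: what is moved stays moved. The work goes in short steps, Python scripts to look and compute and a tool call to move; the robot and the scene stay as the last step left them, time stands still between calls to the robot, and variables do not carry over. Pictures are saved under pics/ and viewed, about 8 in all and at most 12, crops included, and the job is handed in when it is done.

Besides the shell and the picture viewer there is one more tool, called as name(argument=value, ...) on one line, values as JSON. apply_moves: Moves the arm, as the interface text tells. Its arguments: {"type":"object","properties":{"commands":{"type":"array"},"squeeze":{"type":"number"}},"required":["commands"]}

```bash
mkdir -p pics
cat > h.py <<'E'
from plant import *
import numpy as np, cv2
def world(p,c):
    m=camera_model(c); return np.array(m["R"]).T@(np.array(p)-np.array(m["t"]))
def pix(P,c):
    m=camera_model(c); q=np.array(m["intrinsics"])@(np.array(m["R"])@np.array(P)+np.array(m["t"])); return q[:2]/q[2]
E
python3 - <<'E'
from h import *
for c in("top","scene"):
    im,d=read_camera(c); cv2.imwrite(f"pics/{c}0.png",im)
    for n in["tester","blue_press","white_press","red_press","test_press","amber_knob","blue_switch","white_switch","red_switch","test_switch"]:
        for r in spot_point(n,c)[:2]:
            w=world(r["point"],c); print(c,n,round(r["conf"],2),w.round(4),pix(w,c).round())
s=read_state();print(s["t"],s["tool_pos"],s["orientation"],s["opening"],s["force"])
E
```

```text
top tester 0.6 [0.5497 0.0271 0.0078] [282. 214.]
top blue_press 0.6 [0.4899 0.0021 0.083 ] [291. 240.]
top white_press 0.56 [0.5131 0.0734 0.0804] [256. 228.]
top red_press 0.88 [ 0.4803 -0.0724  0.0772] [328. 245.]
top red_press 0.62 [0.5287 0.0715 0.0617] [259. 221.]
top test_press 0.55 [0.5395 0.1477 0.0796] [220. 215.]
top amber_knob 0.5 [ 0.5882 -0.0509  0.0573] [318. 194.]
top blue_switch 0.92 [ 0.5122 -0.0041  0.0606] [295. 229.]
top white_switch 0.93 [0.5308 0.0709 0.0605] [259. 220.]
top red_switch 0.59 [ 0.4924 -0.0754  0.0611] [329. 239.]
top test_switch 0.7 [0.5374 0.1456 0.0637] [223. 216.]
scene tester 0.72 [0.549  0.0329 0.0038] [346. 256.]
scene blue_press 0.54 [0.4915 0.0054 0.0789] [358. 200.]
scene blue_press 0.23 [ 0.4966 -0.0747  0.064 ] [324. 190.]
scene white_press 0.83 [0.507  0.0788 0.0789] [384. 223.]
scene red_press 0.68 [ 0.4824 -0.0726  0.0787] [330. 181.]
scene test_press 0.78 [0.539  0.1519 0.0808] [407. 252.]
scene amber_knob 0.54 [ 0.5893 -0.0464  0.0572] [297. 222.]
scene blue_switch 0.84 [0.5082 0.0026 0.0644] [350. 210.]
scene white_switch 0.2 [ 0.3633 -0.045   0.0007] [382. 196.]
scene red_switch 0.71 [ 0.5053 -0.0728  0.0605] [322. 194.]
scene test_switch 0.58 [0.5448 0.1505 0.0596] [403. 264.]
scene test_switch 0.15 [0.4958 0.0032 0.0816] [355. 200.]
1.1 [0.19883462 0.56612357 0.21865164] [5.28063256e-01 3.09685738e+00 4.95346507e-05] 0.09287502422799367 [-0.17898643 -0.57962443  0.28080077]
```

Run:
```python
import cv2,numpy as np
a=cv2.imread("pics/top0.png")[110:310,150:420];b=cv2.imread("pics/scene0.png")[110:310,230:500]
cv2.imwrite("pics/ab.png",np.vstack([cv2.resize(a,None,fx=1.48,fy=1.48,interpolation=2),cv2.resize(b,None,fx=1.48,fy=1.48,interpolation=2)]))
```

```text
(no output)
```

View pics/ab.png

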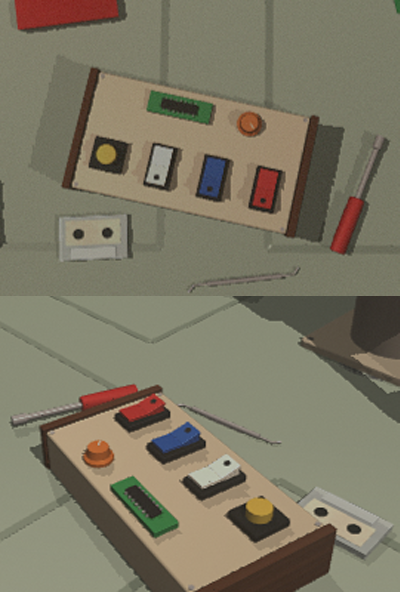

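Run:
```python
from h import *
from scipy.spatial.transform import Rotation as R
# fit switch row: stations
obs={'red':(-0.0752,[(.4924,-.0754),(.5053,-.0728)],[(.4803,-.0724),(.4824,-.0726)]),
'blue':(0,[(.5122,-.0041),(.5082,.0026)],[(.4899,.0021),(.4915,.0054)]),
'white':(.075,[(.5308,.0709)],[(.5131,.0734),(.507,.0788)]),
'test':(.15,[(.5374,.1456),(.5448,.1505),(.5395,.1477),(.539,.1519)],[])}
from scipy.optimize import least_squares
def f(p):
    c,s=np.cos(p[2]),np.sin(p[2]);r=[]
    T=lambda x,y:np.array([p[0]+c*x-s*y,p[1]+s*x+c*y])
    for k,(y,o,pr) in obs.items():
        r+=[T(0,y)-q for q in o]+[T(-.018,y)-q for q in pr]
    for q in[(.5497,.0271),(.549,.0329)]: r.append(T(.03,.0375)-q)
    return np.ravel(r)
p=least_squares(f,[.51,0,-.2]).x;print(p, np.abs(f(p)).max())
c,s=np.cos(p[2]),np.sin(p[2])
for n,x,y in[('blue',-.020,0),('white',-.020,.075),('red',-.020,-.075),('test',0,.15)]:
    w=[p[0]+c*x-s*y,p[1]+s*x+c*y,.082];print(n,np.round(w,4),pix(w,'top').round(),pix(w,'scene').round())
print(R.from_rotvec(read_state()["orientation"]).as_matrix().round(3))
```

```text
[ 5.12179895e-01 -3.49803614e-04 -1.89018835e-01] 0.007249831342863944
blue [0.4925 0.0034 0.082 ] [291. 238.] [357. 199.]
white [0.5066 0.0771 0.082 ] [254. 231.] [383. 221.]
red [ 0.4784 -0.0703  0.082 ] [327. 246.] [333. 179.]
test [0.5404 0.147  0.082 ] [220. 214.] [404. 251.]
[[-0.943  0.331  0.   ]
 [ 0.331  0.943  0.   ]
 [-0.     0.    -1.   ]]
```

The pictures agree with the fit. From +y to -y the row is yellow, white, blue, red, with the dots at the fitted pixels. I'll close the fingers and travel to the blue rocker.

apply_moves(commands=[2.5,-4.8,-0.4,0,0,0.018,0,2.5,-4.8,-0.4,0,0,0.018,0,2.5,-4.8,-0.4,0,0,0.018,0,2.5,-4.8,-0.4,0,0,0.018,0,2.5,-4.8,-0.4,0,0,0.018,0,2.5,-4.8,-0.4,0,0,0.018,0,2.5,-4.8,-0.4,0,0,0.018,0,2.5,-4.8,-0.4,0,0,0.018,0], squeeze=10)

```text
t: 2.1
tool_pos: [0.4017, 0.1734, 0.1866]
orientation: [0.285, 3.125, 0.005]
force: [1.2, 0.4, 0.0]
opening: 0.0173
```

apply_moves(commands=[2.3,-4.2,-1.5,0,0,0,0,2.3,-4.2,-1.5,0,0,0,0,2.3,-4.2,-1.5,0,0,0,0,2.2,-4.4,-1.5,0,0,0,0,0,0,-1.5,0,0,0,0,0,0,0,0,0,0,0])

```text
t: 2.85
tool_pos: [0.4965, -0.0055, 0.1108]
orientation: [0.293, 3.119, 0.007]
force: [-0.4, -0.1, -0.1]
opening: 0.0005
```

Run:
```python
from h import *
im,d=read_camera("scene")
for n in["blue_press","white_press","red_press","test_press"]:
    for r in spot_point(n,"scene")[:1]: print(n,round(r["conf"],2),world(r["point"],"scene").round(4))
cv2.imwrite("pics/s1.png",cv2.resize(im[100:300,230:480],None,fx=2.4,fy=2.4,interpolation=2))
s=read_state();print(s["tool_pos"].round(4) if hasattr(s["tool_pos"],'round') else s["tool_pos"],s["orientation"],s["force"],s["opening"])
```

```text
blue_press 0.53 [0.4918 0.0061 0.078 ]
red_press 0.88 [ 0.4821 -0.0686  0.0779]
test_press 0.63 [0.5386 0.1527 0.0825]
[ 0.4982 -0.0049  0.1132] [0.28913128 3.11511864 0.00634137] [-0.6229878  -0.36475758  0.24066654] 0.0002257011831290645
```

View pics/s1.png

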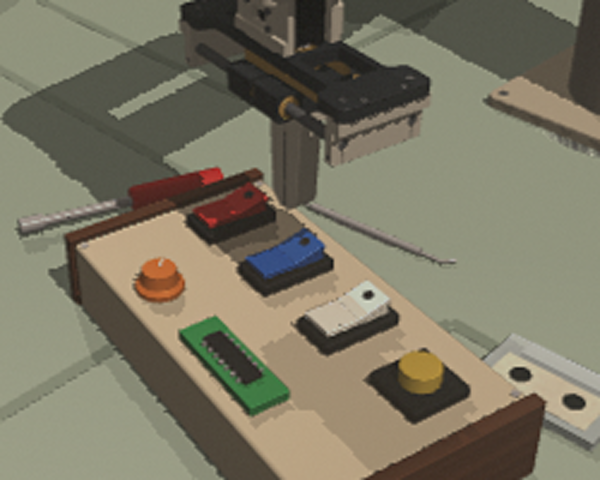

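The scene picture shows all three dots (blue at about (306,241), white at (368,295)) within about 2 px of the fit. The closed fingers are just beyond blue towards red, so I'll correct the position and then press.

apply_moves(commands=[-0.5,0.9,-1.0,0,0,0,0,0,0,0,0,0,0,0])

```text
t: 3.35
tool_pos: [0.493, 0.0059, 0.1033]
orientation: [0.286, 3.114, 0.007]
force: [-0.7, 0.7, -0.2]
opening: 0.0006
```

apply_moves(commands=[-0.1,-0.2,-1.2,0,0,0,0,0,0,-0.6,0,0,0,0,0,0,-0.4,0,0,0,0,0,0,-0.3,0,0,0,0])

```text
t: 3.85
tool_pos: [0.4915, 0.0041, 0.0768]
orientation: [0.285, 3.115, 0.007]
force: [-1.7, -0.3, 3.2]
opening: 0.0004
```

apply_moves(commands=[0,0,-0.3,0,0,0,0,0,0,-0.2,0,0,0,0])

```text
t: 4.1
tool_pos: [0.4916, 0.0041, 0.0759]
orientation: [0.285, 3.116, 0.007]
force: [-16.2, 1.0, 26.3]
opening: 0.0003
```

Force jumped to 26 N at z of about 76 mm, so blue is against its stop. Lifting and moving to white.

apply_moves(commands=[0,0,3.0,0,0,0,0,0.5,2.5,0,0,0,0,0,0.5,2.5,0,0,0,0,0,0.4,2.0,0,0,0,0,0,0,0,0,0,0,0,0])

```text
t: 4.72
tool_pos: [0.5081, 0.0749, 0.108]
orientation: [0.288, 3.111, 0.007]
force: [-0.1, -0.5, 1.0]
opening: 0.0008
```

Run:
```python
from h import *
im,d=read_camera("scene")
cv2.imwrite("pics/s2.png",cv2.resize(im[100:300,230:480],None,fx=2.4,fy=2.4,interpolation=2))
s=read_state();print(s["t"],s["tool_pos"],s["force"])
```

```text
4.775 [0.50795334 0.07423774 0.1080117 ] [ 0.23231304 -0.19332406  0.42413132]
```

View pics/s2.png

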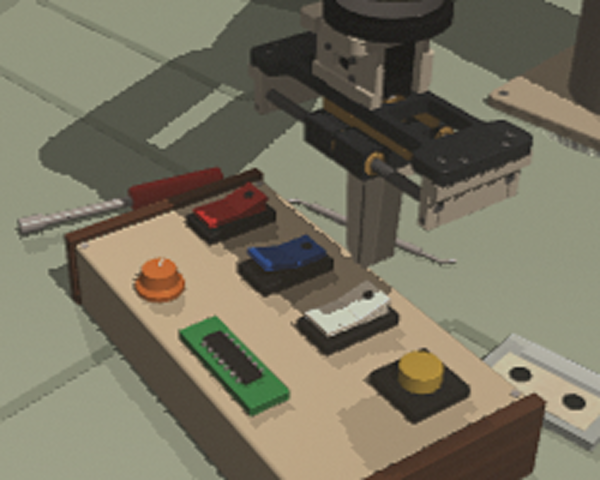

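Blue at (290,255) now has its far half raised and its dotted half level, so it is on. The fingers are over white and the other switches haven't changed. Pressing white.

apply_moves(commands=[-0.1,0.2,-1.6,0,0,0,0,0,0,-0.6,0,0,0,0,0,0,-0.4,0,0,0,0,0,0,-0.3,0,0,0,0,0,0,-0.3,0,0,0,0])

```text
t: 5.4
tool_pos: [0.5062, 0.0745, 0.0756]
orientation: [0.292, 3.113, 0.006]
force: [-20.2, 0.5, 42.4]
opening: 0.0004
```

apply_moves(commands=[0,0,3.2,0,0,0,0,-0.7,-3.6,0.2,0,0,0,0,-0.7,-3.6,0,0,0,0,0,-0.7,-3.6,0,0,0,0,0,-0.7,-3.6,0,0,0,0,0,0,0,0,0,0,0,0,0,0,0,0,0,0,0])

```text
t: 6.28
tool_pos: [0.4792, -0.0747, 0.1124]
orientation: [0.291, 3.106, 0.003]
force: [0.4, 0.2, -0.2]
opening: 0.0004
```

Run:
```python
from h import *
im,d=read_camera("scene")
cv2.imwrite("pics/s3.png",cv2.resize(im[100:300,230:480],None,fx=2.4,fy=2.4,interpolation=2))
s=read_state();print(s["t"],s["tool_pos"],s["force"])
```

```text
6.325 [ 0.47926547 -0.07456707  0.11237137] [ 0.83948191 -0.09528554 -0.04981545]
```

View pics/s3.png

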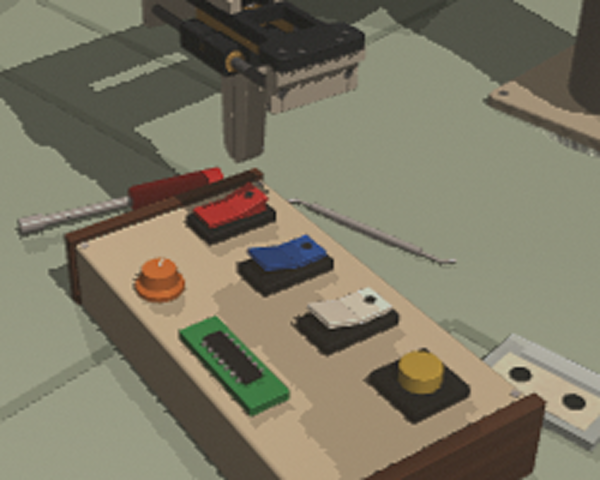

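White at (350,308) is on and blue stays on. Red at (230,205) is still off, with the fingers above it. Pressing red.

apply_moves(commands=[-0.1,0.4,-2.0,0,0,0,0,0,0,-0.6,0,0,0,0,0,0,-0.4,0,0,0,0,0,0,-0.3,0,0,0,0,0,0,-0.2,0,0,0,0])

```text
t: 6.95
tool_pos: [0.4801, -0.0682, 0.0782]
orientation: [0.284, 3.105, 0.002]
force: [-1.1, 0.3, 3.6]
opening: 0.0005
```

apply_moves(commands=[-0.1,-0.2,-0.3,0,0,0,0,0,0,-0.2,0,0,0,0])

```text
t: 7.2
tool_pos: [0.4801, -0.0697, 0.0759]
orientation: [0.283, 3.103, 0.004]
force: [-16.5, 3.8, 30.0]
opening: 0.0007
```

Red is seated (30 N at 76 mm). On to the yellow button.

apply_moves(commands=[0,0,3.5,0,0,0,0,1.5,5.4,0,0,0.012,0,0,1.5,5.4,0,0,0.012,0,0,1.5,5.4,0,0,0,0,0,1.4,5.0,0,0,0,0,0,0,0,0,0,0,0,0,0,0,0,0,0,0,0])

```text
t: 8.07
tool_pos: [0.5421, 0.1463, 0.1129]
orientation: [0.293, 3.121, 0.001]
force: [-0.7, 0.5, 0.1]
opening: 0.0005
```

Run:
```python
from h import *
im,d=read_camera("scene")
cv2.imwrite("pics/s4.png",cv2.resize(im[100:300,230:480],None,fx=2.4,fy=2.4,interpolation=2))
s=read_state();print(s["t"],s["tool_pos"],s["orientation"],s["force"])
for r in spot_point("test_press","scene")[:1]: print(r["conf"],world(r["point"],"scene"))
```

```text
8.125 [0.542068   0.14610317 0.11298821] [2.93506875e-01 3.12109662e+00 1.17965431e-03] [-0.67328498  0.79076419  0.1170047 ]
0.51 [0.5381146  0.14958821 0.08340061]
```

View pics/s4.png

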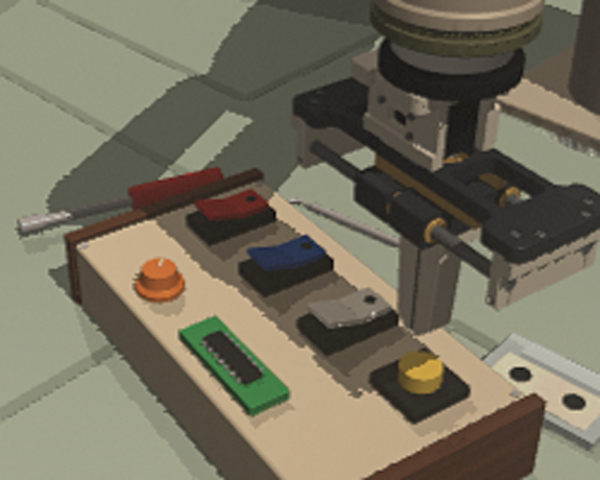

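All three rockers now show their far ends raised and dotted ends level, and the bystanders haven't moved. Pressing the test button.

apply_moves(commands=[-0.2,0.2,-2.0,0,0,0,0,0,0,-0.6,0,0,0,0,0,0,-0.4,0,0,0,0,0,0,-0.4,0,0,0,0,0,0,-0.2,0,0,0,0])

```text
t: 8.8
tool_pos: [0.5397, 0.1452, 0.0759]
orientation: [0.301, 3.121, 0.001]
force: [-10.2, -1.6, 21.7]
opening: 0.0006
```

Run:
```python
from h import *
for i in range(6): im,d=read_camera("scene")
cv2.imwrite("pics/s5.png",cv2.resize(im[100:300,230:480],None,fx=2.4,fy=2.4,interpolation=2))
s=read_state();print(s["t"],s["tool_pos"],s["force"])
```

```text
9.1 [0.53967494 0.14520416 0.0761322 ] [-6.72689506 -1.93001712 13.26105744]
```

View pics/s5.png

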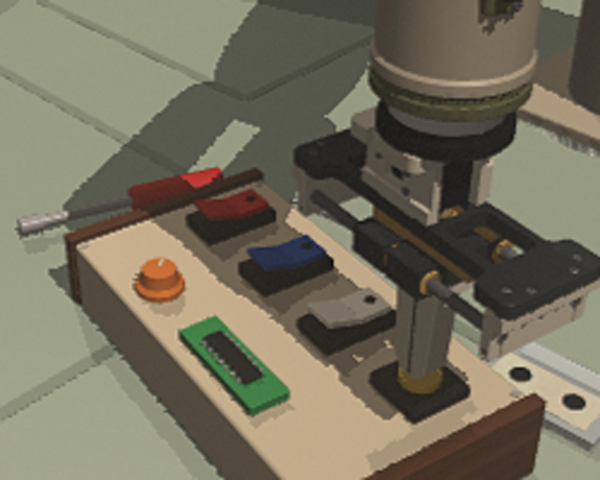

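The button is down under the fingers at (420,378), and all the rockers are on. The force has eased to 13 N, so I'll check that it is steady, then hand in.

Run:
```python
from h import *
F=[]
for i in range(8):
    read_camera("scene"); s=read_state(); F.append((round(s["tool_pos"][2],4),round(s["force"][2],1)))
print(s["t"],F)
if F[-1][1]>8 and F[-1][0]<.0772: print("closing",close_job())
```

```text
9.5 [(np.float64(0.0761), np.float64(12.8)), (np.float64(0.0761), np.float64(12.4)), (np.float64(0.0761), np.float64(12.9)), (np.float64(0.0761), np.float64(13.4)), (np.float64(0.0761), np.float64(12.9)), (np.float64(0.0761), np.float64(13.9)), (np.float64(0.0761), np.float64(12.8)), (np.float64(0.0761), np.float64(13.3))]
the job is handed in; nothing more can be done
closing None
```

I pressed the blue, white and red rockers in that order, each down to its stop. Then I pushed the yellow test button in and handed the job in at 9.5 s, still holding it with the closed fingers.

- **Rockers:** the last picture shows all three on. Each press ended with the fingertips at about 76 mm, which is the level height. The press forces were 26 N on blue, 42 N on white and 30 N on red.
- **Test button:** at hand-in the fingertips held steady at 76.1 mm, which is the button's stop, with about 13 N of push against the 5.3 N spring.
- **Bystanders:** the last scene picture shows the cassette, amber knob and nut driver unmoved as far as they show. The arm hides the dental pick there; it was in place in the picture before. I did not measure their positions again.
- **Forces:** the white press briefly reached 42 N at the fingertips, above 40 N. That limit is stated for the arm and the gripper's body, which did not appear to touch anything, and the wrist force stayed well under its 120 N limit.

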